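# Hold the roller pump's pressure arm open for loading

## Robot

A 6-joint arm with a two-finger parallel gripper is mounted at the origin on a cart in front of the work surface, level with it; the furniture and walls round the work are solid. World frame = base frame: x ahead of the robot, y to its left, z up, the work surface at z = 0. Lengths are in m, angles in rad, forces in N, time in s.
With the tool pointing down it reaches from about 0.325 to 0.775 m from the base axis. Payload 5.5 kg.
Tool frame: the origin (TCP) lies midway between the tips of the shut fingers; the grasp point (between the pads) lies 19 mm behind it; z points along the fingers, y is the line along which they close (so a half turn about z gives the same grasp; the last joint's range is limited). The gripper opens to 88 mm and grips with 3 to 60 N. Pads are 20 mm wide; open, the fingers measure 115 mm over their backs; the gripper's body (75 mm by 178 mm) begins 61 mm behind the grasp point.
Start: joints at [1.2, 0.091, 1.231, -0, 1.82, -0.057], TCP at [0.185, 0.571, 0.223] pointing down, gripper open.
Joint ranges: [-2.87, 2.87], [-0.86, 2.18], [0.17, 2.46], [-1.51, 4.65], [0.06, 2.69], [-2.65, 2.65]. Speed limits (rad/s): [2.57, 2.57, 3.01, 3.14, 3.14, 3.14].

## Interface

Orientations are given as a 3x3 rotation matrix whose columns are the frame's x, y, z axes.
In Python, from station import bot, imaging, finish_job, spotter gives the robot as it stands.
- The arm moves only by the tool step_arm, never from a script. Its argument "commands" is one flat list of numbers, 7 for each row, row after row: the shift along the tool's x, y, z scaled (see below), then the turn, a rotation vector about the tool's x, y, z scaled (see below), then the opening, from -1 (shut) to 1 (fully open). In form: [tx, ty, tz, rx, ry, rz, hand, tx, ty, tz, rx, ry, rz, hand, ...]. A call has 1 to 20 rows; each row shifts and turns the commanded pose from where the row before left it, along the tool's axes as they then stand; what a row does not reach is not made up. The controller multiplies each number of a shift by 30 mm and each number of a turn by 5 degrees. A row lasts 1/10 s, in which the tool goes at most 50 mm and 8.59 degrees, less where a joint would pass 70% of its speed; a pose out of reach is approached as far as the arm can. A call with a number of a shift or a turn outside -1 to 1 is refused whole. A call with a gripper value outside its range is refused whole. The fingers move at their own pace and stop on an object; "grip_force" is the grip in N (left out, the last holds). Time passes only in rows, so rows that do not move let the fingers close. It gives the time, the measured TCP pose, the force, the opening and the grip force at its end, in the units of the state.
- bot.observe(): the state, without advancing time (a new reading comes with each control period).
- imaging.camera(name): name is "side" or "top"; returns a dict with "image" (384x512x3 uint8, blue, green, red), "range_z" (384x512 float32, m along the optical axis (not along the pixel's ray), 0 where there is no reading), "mtx" (3x3 intrinsics, pixels), "R" (3x3) and "t" (3): a world point X has camera coordinates R X + t. Camera axes: x right, y down, z forward; pixel columns grow to the right and rows downward; lengths in m; the calibration is good to about 2 mm. A picture is of the moment at which its call begins.
- finish_job(): hands the job in; it is judged then, once.
Trained networks look in a picture, given as the dict that the camera call returned (one of the last four; its "shot" number tells which), for a name from the list of things; names that differ only in an ending like _2 or _b are one class to them, and where a whole thing is asked for, a point or a joint stands for the part that bears it (a point fixed in the world has none). Each returns a list of dicts, best first, with "conf" (0 to 1); they miss things now and then, are a little off and sometimes report something else, mostly with a low value. They report only what shows in the picture. A call takes as long as a camera call. They do not tell look-alikes from the thing itself.
- spotter.masks_of(query, picture): "mask" (384x512 bool, what is visible of it).
- spotter.mark_of(query, picture): "xyz" ([x, y, z] in m, in the coordinates of the camera as it stood for that picture, good to about 4 mm: a listed point, or the origin of a listed thing).
The state is a dict: "t": time; "qpos": joint angles; "joint_velocities": joint speeds; "joint_efforts": joint torques, N m; "tool_pos": TCP position; "ee_rot": TCP orientation; "force": force on the tool from outside, world axes, zero at the start; "torque": the same for the moment, N m; "finger_gap": opening from 0.0 (shut) to 1.0 (fully open); "finger_force": force on a finger pad.
Only numpy, scipy, OpenCV 4.12 (cv2) and the standard library are available. Lean on these libraries where they do the work, as an engineer would, in place of code of your own. Each camera call takes 0.05 s, during which the arm holds its last target. There are 200 camera calls.

## Task

The roller pump on the desk is about to get a new tube. Fold its clear cover fully open, then take the blue post of the spring-loaded pressure arm and draw the arm away from the rotor, towards the pump's front, until it is against its stop; do not let it snap back. Finish while still holding the arm there by its post, with the cover still open and the bottle, beaker and timer left where they stand.

Things in the scene. Friction and masses are not known exactly. Their poses are not given: they have to be found in the camera images.
- pump: Bench roller pump, white case 204 (x) x 226 (y) x 62 mm high, fixed to the desk, turned by up to about 0.25 rad. Origin: centre of its underside. Its -x side is the front with display and dial, +y its left, z up. On the flat grey deck (62 mm up) stand, under the clear cover: a three-roller rotor (axis at x 49, y -5 mm; 102 mm up at most) and in front of it the pressure arm.
- hood (a joint): Angle of the clear cover, rad: 0 shut, 1.66 on its open stop (95 degrees, just past upright). A box-shaped hood 196 (x) x 212 (y) x 64 mm high, open below, walls 3.5 mm, 0.3 kg, hinged along the pump's right edge: its left (+y) side swings up and over to the right. The hinge is stiff (0.55 N m friction): the cover stays at whatever angle it is left; lifting it at the bar takes about 4 N. It may start a little ajar (up to 0.25).
- hood_hinge (a point): Middle of the cover's hinge line, which runs along the pump's x axis, 106 mm right of the pump's centre, 62 mm above the desk. Fixed to the pump.
- hood_bar (a point): Centre of the black round pull bar on the cover: 14 mm thick, 102 mm long, parallel to the hinge line, standing with its centre 40 mm above the cover's top panel on two 12 mm posts (90 mm apart). In the cover's own frame it lies 175 mm from the hinge line towards +y and 104 mm above it; moves with the cover.
- shoe_arm (a joint): Angle of the pressure arm, rad: 0 at rest (orange shoe against the rollers), 0.37 against the rubber stop. Seen from above it turns anticlockwise as it is drawn forward (towards the pump's -x side). A torsion spring always pulls it back to 0: about 4 N at the post at rest, 8 N at the stop. It lies under the shut cover.
- shoe_pivot (a point): Point on the arm's upright pivot axis, at the same height as the point post_centre (101 mm above the desk). Fixed to the pump.
- post_centre (a point): Centre of the arm's upright blue holding post: round, 15 mm thick (18 mm at its cap), 37 mm tall, its top 117 mm above the desk; the aluminium arm below it (16 to 22 mm wide) reaches up to 80 mm above the desk. 155 mm from the pivot axis; at rest the arm points from the pivot towards the pump's +y. Moves with the arm.
- hold_post: The same blue post, a sleeve that turns freely on its pin: origin at its foot, z up.
- bottle_mid (a point): Centre of a loose bystander: white-labelled glass bottle with blue cap, 70 mm wide, 146 mm tall, upright on the desk at the pump's left. A wall cabinet hangs over this part of the desk (x over 0.57, y over -0.08, z over 0.56); boxes on the dark counter further left reach up to z 0.30.
- beaker_mid (a point): Centre of a loose bystander: clear plastic beaker, 69 mm wide, 86 mm tall, upright on the desk at the pump's left, nearer its front.
- timer_mid (a point): Centre of a loose bystander: small white bench timer 62 x 66 x 20 mm, flat on the desk at the pump's right.
Mind the look-alikes: they are no part of the job. There is more than one size of the part that bears beaker_mid; the job needs the larger.

How it is judged:
On the way:
1. the cover is folded fully open while the arm is still at rest (value of joint hood above 1.5 rad and value of joint shoe_arm below 0.08 rad), for 0.2 s.
At the end, for the whole second after the job is handed in: The cover stands open (more than 1.45 of 1.66 rad), the arm is against its stop (at least 0.335 of 0.37 rad) and kept there by the fingers on the blue post (more than 1.5 N); bottle, beaker and timer are within 30 mm of where they stood, bottle and beaker upright (value of joint hood above 1.45 rad and value of joint shoe_arm above 0.335 rad and contact force between the fingers and hold_post above 1.5 N and distance of each of bottle_mid, beaker_mid, timer_mid from where it was at the start of the episode below 0.03 m and angle between each of bottle_mid, beaker_mid's own z axis and vertical below 0.2 rad); the arm keeps its last pose, push and grip.
It fails at once if the pressure arm snaps back under its spring (faster than 2.5 rad/s) (velocity of joint shoe_arm below -2.5 rad/s).
It fails at once if the bottle, the beaker or the timer is pushed away (30 mm or more) (distance of any of bottle_mid, beaker_mid, timer_mid from where it was at the start of the episode above 0.03 m).
It also fails if it takes over 58 s, if anything falls off the work surface, if the arm or the gripper's body presses on something with over 40 N, if the wrist force passes 120 N, or if a joint passes its speed limit or range.

## Working session

There is one attempt and no reset: what is moved stays moved. The work goes in short steps, Python scripts to look and compute and a tool call to move; the robot and the scene stay as the last step left them, time stands still between calls to the robot, and variables do not carry over. Pictures are saved under pics/ and viewed, at most 10 in all, crops included, and the job is handed in when it is done.

Besides the shell and the picture viewer there is one more tool, called in YAML: its name, and indented under it one key for each argument. step_arm: Moves the arm, as the interface text tells. Its arguments: {"type":"object","properties":{"commands":{"type":"array","items":{"type":"number","minimum":-1,"maximum":1}},"grip_force":{"type":"number"}},"required":["commands"]}

```bash
ls; mkdir -p pics; cat > h.py <<'E'
import numpy as np, cv2
from station import bot, imaging, finish_job, spotter
def w(c,p): return np.array(c["R"]).T@(np.array(p)-np.array(c["t"]))
def marks(names,cams=("side","top")):
    for n in cams:
        c=imaging.camera(n)
        for q in names:
            for m in spotter.mark_of(q,c)[:3]:
                X=w(c,m["xyz"]); u=np.array(c["mtx"])@np.array(m["xyz"]); 
                print(n,q,round(m["conf"],2),X.round(4),(u[:2]/u[2]).round())
        yield n,c
E
python3 - <<'E'
from h import *
ims=[]
for n,c in marks(["pump","hood_bar","hood_hinge","shoe_pivot","post_centre","bottle_mid","beaker_mid","timer_mid"]):
    cv2.imwrite(f"pics/{n}0.png",c["image"]); print(n,np.array(c["R"]).round(3).tolist(),np.array(c["t"]).round(3))
s=bot.observe(); print(s["tool_pos"],s["ee_rot"],s["finger_gap"],s["t"])
E
```

```text
pics
side pump 0.74 [ 0.5136 -0.2418 -0.0015] [265. 246.]
side hood_bar 0.9 [ 0.5116 -0.1884  0.1832] [249. 165.]
side hood_hinge 0.6 [ 0.541  -0.3432  0.0629] [302. 243.]
side shoe_pivot 0.56 [ 0.5287 -0.3231  0.1003] [292. 225.]
side bottle_mid 0.89 [ 0.5831 -0.0189  0.0741] [241. 168.]
side beaker_mid 0.9 [ 0.473  -0.0315  0.0451] [205. 192.]
side beaker_mid 0.45 [0.497  0.0726 0.0257] [197. 179.]
side timer_mid 0.95 [ 0.5683 -0.447   0.009 ] [344. 287.]
side [[0.853, -0.522, -0.023], [-0.29, -0.436, -0.852], [0.435, 0.733, -0.523]] [-0.541  0.178  1.   ]
top pump 0.81 [ 0.5227 -0.2385 -0.0016] [274. 201.]
top pump 0.4 [ 0.4674 -0.0379  0.0427] [203. 220.]
top hood_bar 0.62 [ 0.5038 -0.1863  0.1866] [255. 199.]
top hood_bar 0.23 [ 0.5206 -0.3248  0.1018] [308. 196.]
top shoe_pivot 0.63 [ 0.5233 -0.325   0.102 ] [308. 195.]
top bottle_mid 0.69 [ 0.5792 -0.0235  0.0746] [196. 179.]
top beaker_mid 0.85 [ 0.4708 -0.0349  0.0429] [202. 219.]
top beaker_mid 0.73 [0.4954 0.0742 0.0306] [164. 212.]
top timer_mid 0.66 [ 0.5659 -0.4446  0.0089] [345. 183.]
top [[-0.025, -0.999, -0.02], [-0.989, 0.028, -0.143], [0.143, 0.017, -0.99]] [-0.176  0.541  0.957]
[0.18521056 0.57072495 0.2226288 ] [[-9.51165500e-01  3.08681374e-01  1.30289625e-05]
 [ 3.08681374e-01  9.51165501e-01  5.30861269e-06]
 [-1.07540298e-05  9.07116729e-06 -1.00000000e+00]] 1.0003905961929809 0.9
```

View pics/side0.png

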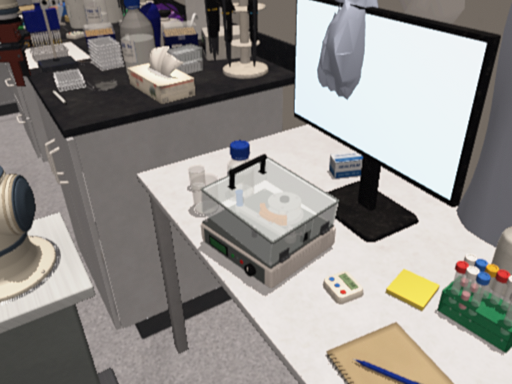

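View pics/top0.png

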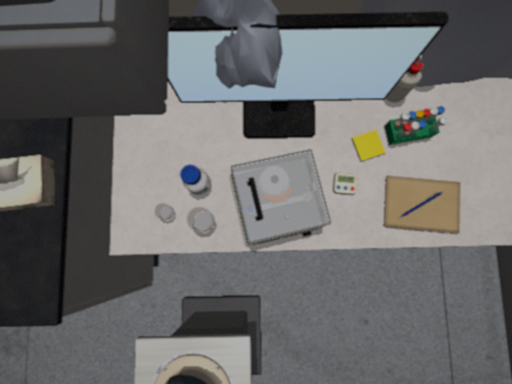

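The side view shows the pump with its clear cover shut or slightly ajar and the black bar at (232–266, 158–187). In the top view the bar runs from (250,180) to (260,218), so the pump is yawed about +0.2 rad. The larger beaker is at top (202,220), and the smaller look-alike is at (165,212). I'll measure the bar more precisely.

```bash
python3 - <<'E'
from h import *
def pts(c,box):
    u0,u1,v0,v1=box; im=c["image"].max(2); z=c["range_z"]
    vv,uu=np.mgrid[v0:v1,u0:u1]; m=(im[v0:v1,u0:u1]<60)&(z[v0:v1,u0:u1]>0)
    u=uu[m];v=vv[m];d=z[v0:v1,u0:u1][m]; K=np.array(c["mtx"])
    P=np.c_[(u-K[0,2])/K[0,0]*d,(v-K[1,2])/K[1,1]*d,d]
    return (P-np.array(c["t"]))@np.array(c["R"]),u,v
for n,b in (("side",(225,275,150,195)),("top",(240,270,170,230))):
    c=imaging.camera(n); P,u,v=pts(c,b); ok=(P[:,2]>.165)&(P[:,2]<.23); P=P[ok];u=u[ok];v=v[ok]
    m=P.mean(0); d=np.linalg.svd(P-m)[2][0]; s=(P-m)@d
    print(n,len(P),np.median(P,0).round(4),d.round(3),(m+d*s.min()).round(4),(m+d*s.max()).round(4),"yaw",np.arctan2(d[1]*np.sign(d[0]),abs(d[0])))
    # hood mask/pump mask extents
    for q in ("pump",):
        for k in spotter.masks_of(q,c)[:1]:
            mk=k["mask"]; K=np.array(c["mtx"]); v,u=np.nonzero(mk&(c["range_z"]>0)); d=c["range_z"][v,u]
            W=(np.c_[(u-K[0,2])/K[0,0]*d,(v-K[1,2])/K[1,1]*d,d]-np.array(c["t"]))@np.array(c["R"])
            print(q,k["conf"],len(W),W[:,2].min(),np.percentile(W[:,2],[10,50,90,99]).round(3),cv2.minAreaRect(W[:,:2].astype(np.float32)))
    print(c["mtx"])
a=[]
for n in ("side","top","side","top"):
    c=imaging.camera(n)
    for q in ("pump","hood_hinge","shoe_pivot","post_centre","hood_bar"):
        for k in spotter.mark_of(q,c)[:1]: print(n,q,round(k["conf"],2),w(c,k["xyz"]).round(4))
E
```

```text
side 231 [ 0.4996 -0.1945  0.1894] [-0.98  -0.198 -0.014] [ 0.5555 -0.1829  0.1871] [ 0.456  -0.203   0.1857] yaw 0.19960706268336412
pump 0.58 12065 -0.0018834024603008592 [0.039 0.126 0.145 0.189] ((0.6141965389251709, -0.1591869294643402), (0.5155116319656372, 0.32179316878318787), 31.74330711364746)
[[464.10603056   0.         254.47195179]
 [  0.         464.10603056 186.0961967 ]
 [  0.           0.           1.        ]]
top 170 [ 0.5057 -0.1879  0.1919] [-0.978 -0.21  -0.001] [ 0.5536 -0.1779  0.1914] [ 0.4574 -0.1985  0.1913] yaw 0.21182502831374236
pump 0.76 6972 -0.002538075586366085 [0.126 0.137 0.149 0.192] ((0.511354386806488, -0.24381905794143677), (0.2140577882528305, 0.23149782419204712), 12.06479263305664)
[[353.46938861   0.         257.14383786]
 [  0.         353.46938861 194.58589893]
 [  0.           0.           1.        ]]
side pump 0.65 [ 0.5144 -0.2409  0.0021]
side hood_hinge 0.86 [ 0.5427 -0.342   0.0605]
side hood_bar 0.73 [ 0.5111 -0.1899  0.183 ]
top pump 0.98 [ 0.5215 -0.2398  0.001 ]
top hood_hinge 0.71 [ 0.4689 -0.0349  0.0406]
top shoe_pivot 0.85 [ 0.5239 -0.3249  0.1042]
side pump 0.95 [ 5.179e-01 -2.414e-01  5.000e-04]
side hood_hinge 0.86 [ 0.5432 -0.3415  0.0608]
side shoe_pivot 0.67 [ 0.5254 -0.3227  0.1001]
side post_centre 0.59 [ 0.5811 -0.0251  0.0743]
side hood_bar 0.57 [ 0.5082 -0.19    0.1845]
top pump 0.84 [ 0.5227 -0.2437 -0.0006]
top shoe_pivot 0.94 [ 0.5243 -0.3228  0.1033]
top hood_bar 0.59 [ 0.5062 -0.1884  0.1837]
```

step_arm:
  commands: [0,0,-0.8,0,0,0,1,0,0,-0.8,0,0,0,1,0,0,-0.8,0,0,0,1,0,0,-0.8,0,0,0,1,0,0,-0.8,0,0,0,1,-0.75,-0.868,0,0,0,0,1,-0.75,-0.868,0,0,0,0,1,-0.75,-0.868,0,0,0,0,1,-0.75,-0.868,0,0,0,0,1,-0.75,-0.868,0,0,0,0,1,-0.75,-0.868,0,0,0,0,1,-0.75,-0.868,0,0,0,0,1,-0.75,-0.868,0,0,0,0,1,-0.75,-0.868,0,0,0,0,1,-0.75,-0.868,0,0,0,0,1,-0.75,-0.868,0,0,0,0,1,-0.75,-0.868,0,0,0,0,1,-0.75,-0.868,0,0,0,0,1,-0.75,-0.868,0,0,0,0,1,-0.75,-0.868,0,0,0,0,1]

```text
t: 4.3
tool_pos: [0.3859, 0.0936, 0.3429]
ee_rot: [[-0.951, 0.309, 0.001], [0.309, 0.951, 0.0], [-0.001, 0.0, -1.0]]
force: [0.3, -0.6, 0.5]
finger_gap: 1.0
finger_force: 0.0
```

step_arm:
  commands: [-0.75,-0.868,0,0,0,0,1,-0.75,-0.868,0,0,0,0,1,-0.75,-0.868,0,0,0,0,1,-0.75,-0.868,0,0,0,0,1,-0.75,-0.868,0,0,0,0,1,-0.75,-0.868,0,0,0,0,1,-0.75,-0.868,0,0,0,0,1,-0.75,-0.868,0,0,0,0,1,-0.75,-0.868,0,0,0,0,1,0,0,0,0,0,1,1,0,0,0,0,0,1,1,0,0,0,0,0,1,1,0,0,0,0,0,1,1,0,0,0,0,0,1,1,0,0,0,0,0,1,1,0,0,0,0,0,1,1,0,0,0,0,0,1,1,0,0,0,0,0,1,1,0,0,0,0,0,1,1]

```text
t: 6.2
tool_pos: [0.5059, -0.1904, 0.3427]
ee_rot: [[-0.372, 0.928, 0.0], [0.928, 0.372, -0.0], [-0.0, 0.0, -1.0]]
force: [-0.2, 0.1, 0.4]
finger_gap: 1.002
finger_force: 0.0
```

step_arm:
  commands: [0,0,0,0,0,1,1,0,0,0,0,0,1,1,0,0,0,0,0,1,1,0,0,0,0,0,1,1,0,0,0,0,0,1,1,0,0,0,0,0,1,1,0,0,0,0,0,1,1,0,0,0,0,0,1,1,0,0,0,0,0,1,1,0,0,0,0,0,1,1,0,0,0,0,0,1,1,0,0,0,0,0,1,1,0,0,0,0,0,1,1,0,0,0,0,0,1,1,0,0,0,0,0,1,1,0,0,0,0,0,1,1,0,0,0,0,0,1,1,0,0,0,0,0,1,1,0,0,0,0,0,1,1,0,0,0,0,0,1,1]

```text
t: 8.2
tool_pos: [0.5059, -0.1904, 0.3427]
ee_rot: [[0.979, 0.205, 0.0], [0.205, -0.979, -0.0], [0.0, 0.0, -1.0]]
force: [0.5, 0.5, 1.0]
finger_gap: 1.001
finger_force: 0.0
```

```bash
cat >> h.py <<'E'
def st():
    s=bot.observe(); R=np.array(s["ee_rot"]); print("t",s["t"],"p",np.array(s["tool_pos"]).round(4),"q",np.array(s["qpos"]).round(3),"F",np.array(s["force"]).round(1),"gap",round(s["finger_gap"],3),s["finger_force"]); print(R.round(3).tolist()); return s,R
def to(target):
    s,R=st(); d=R.T@(np.array(target)-np.array(s["tool_pos"])); print("delta units",(d/.03).round(3))
E
python3 -c "
from h import *
to([.506,-.19,.1655])"
```

```text
t 8.2 p [ 0.5059 -0.1904  0.3427] q [-0.423 -0.01   1.119 -0.     2.033  0.942] F [0.5 0.5 1. ] gap 1.001 0.0
[[0.979, 0.205, 0.0], [0.205, -0.979, -0.0], [0.0, 0.0, -1.0]]
delta units [ 4.000e-03 -1.300e-02  5.907e+00]
```

step_arm:
  commands: [0,0,0.8,0,0,0,1,0,0,0.8,0,0,0,1,0,0,0.8,0,0,0,1,0,0,0.8,0,0,0,1,0,0,0.8,0,0,0,1,0,0,0.8,0,0,0,1,0,0,0.5,0,0,0,1,0,0,0.4,0,0,0,1,0,0,0,0,0,0,1,0,0,0,0,0,0,-1,0,0,0,0,0,0,-1,0,0,0,0,0,0,-1,0,0,0,0,0,0,-1,0,0,0,0,0,0,-1,0,0,0,0,0,0,-1,0,0,0,0,0,0,-1]
  grip_force: 25

```text
t: 9.8
tool_pos: [0.5059, -0.1904, 0.1717]
ee_rot: [[0.978, 0.208, 0.0], [0.208, -0.978, -0.0], [0.0, 0.0, -1.0]]
force: [-0.7, 0.1, 0.1]
finger_gap: 0.402
finger_force: 0.0
```

```bash
python3 -c "
from h import *
st()
c=imaging.camera('side'); cv2.imwrite('pics/g1.png',cv2.resize(c['image'][100:300,130:370],None,fx=2.5,fy=2.5))
import numpy as np
H=np.array([.5395,-.3463,.062]);Y=np.array([-.2055,.9787,0])
# arc increments in (right=-y', up) from current in units
a0=.6457
pr=None
for i in range(0,23):
    th=i*.07; P=np.array([-np.cos(a0+th),np.sin(a0+th)])*.2036/.03
    if pr is not None: print(i,(P-pr).round(2),end=' ')
    pr=P
"
```

```text
t 9.8 p [ 0.5059 -0.1904  0.1717] q [-0.423 -0.073  1.486  0.     1.729  0.938] F [-0.7  0.1  0.1] gap 0.402 0.0
[[0.978, 0.208, 0.0], [0.208, -0.978, -0.0], [0.0, 0.0, -1.0]]
1 [0.3  0.37] 2 [0.32 0.35] 3 [0.35 0.32] 4 [0.37 0.3 ] 5 [0.39 0.27] 6 [0.41 0.24] 7 [0.42 0.22] 8 [0.44 0.19] 9 [0.45 0.15] 10 [0.46 0.12] 11 [0.47 0.09] 12 [0.47 0.06] 13 [0.47 0.02] 14 [ 0.47 -0.01] 15 [ 0.47 -0.04] 16 [ 0.47 -0.08] 17 [ 0.46 -0.11] 18 [ 0.45 -0.14] 19 [ 0.44 -0.17] 20 [ 0.43 -0.2 ] 21 [ 0.41 -0.23] 22 [ 0.4  -0.26]
```

View pics/g1.png

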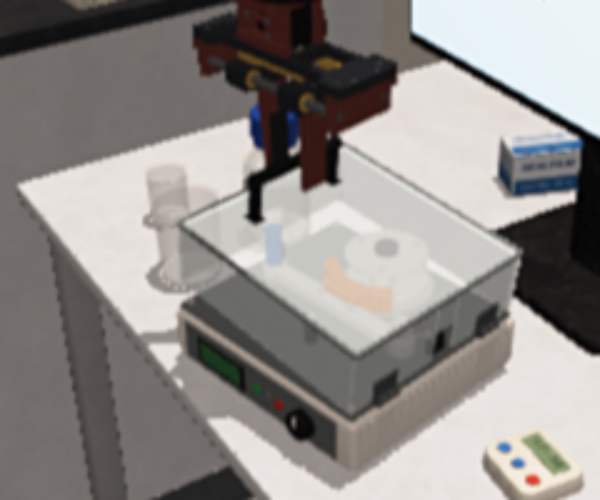

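The fingers straddle the bar between its two posts, with the bar at about (290,165) in the crop, but they are still closing. I'll let them finish.

step_arm:
  commands: [0,0,0,0,0,0,-1,0,0,0,0,0,0,-1,0,0,0,0,0,0,-1,0,0,0,0,0,0,-1,0,0,0,0,0,0,-1,0,0,0,0,0,0,-1]

```text
t: 10.45
tool_pos: [0.5057, -0.1892, 0.1717]
ee_rot: [[0.978, 0.209, -0.001], [0.209, -0.978, 0.002], [-0.0, -0.002, -1.0]]
force: [-1.5, 5.0, 1.6]
finger_gap: 0.15
finger_force: 25.0
```

step_arm:
  commands: [0,0.3,-0.37,0,0,0,-1,0,0.32,-0.35,0,0,0,-1,0,0.35,-0.32,0,0,0,-1,0,0.37,-0.3,0,0,0,-1,0,0.39,-0.27,0,0,0,-1,0,0.41,-0.24,0,0,0,-1,0,0.42,-0.22,0,0,0,-1,0,0,0,0,0,0,-1]

```text
t: 11.25
tool_pos: [0.522, -0.2657, 0.2365]
ee_rot: [[0.978, 0.208, 0.002], [0.208, -0.978, -0.0], [0.002, 0.001, -1.0]]
force: [-3.9, 2.8, 9.7]
finger_gap: 0.149
finger_force: 25.0
```

step_arm:
  commands: [0,0.44,-0.19,0,0,0,-1,0,0.45,-0.15,0,0,0,-1,0,0.46,-0.12,0,0,0,-1,0,0.47,-0.09,0,0,0,-1,0,0.47,-0.06,0,0,0,-1,0,0.47,-0.02,0,0,0,-1,0,0.47,0.01,0,0,0,-1,0,0,0,0,0,0,-1]

```text
t: 12.05
tool_pos: [0.5423, -0.3619, 0.2531]
ee_rot: [[0.978, 0.207, 0.001], [0.207, -0.978, -0.002], [0.001, 0.002, -1.0]]
force: [-0.1, -2.2, 2.9]
finger_gap: 0.151
finger_force: 25.0
```

```bash
python3 -c "
from h import *
st()
c=imaging.camera('side'); cv2.imwrite('pics/g2.png',cv2.resize(c['image'][80:300,170:400],None,fx=2.5,fy=2.5))"
```

```text
t 12.05 p [ 0.5423 -0.3619  0.2531] q [-6.400e-01  2.430e-01  1.008e+00 -1.000e-03  1.889e+00  7.220e-01] F [-0.1 -2.2  2.9] gap 0.151 25.00298023223877
[[0.978, 0.207, 0.001], [0.207, -0.978, -0.002], [0.001, 0.002, -1.0]]
```

View pics/g2.png

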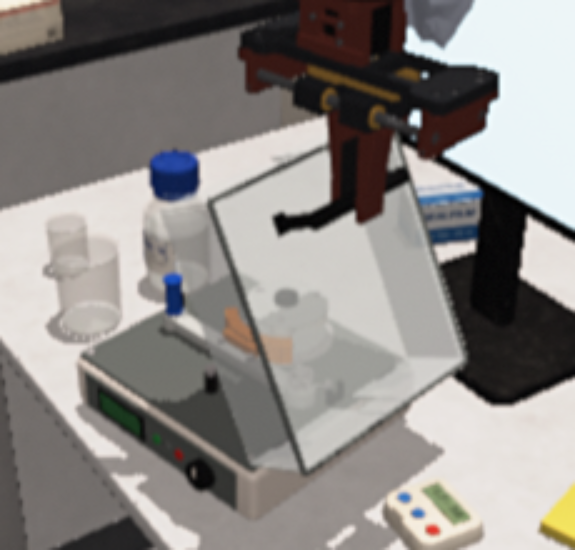

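The cover is about 60° open, held at bar (345,205) in the crop, and everything is clear. I'll continue along the arc.

step_arm:
  commands: [0,0.47,0.04,0,0,0,-1,0,0.47,0.08,0,0,0,-1,0,0.46,0.11,0,0,0,-1,0,0.45,0.14,0,0,0,-1,0,0.44,0.17,0,0,0,-1,0,0,0,0,0,0,-1]

```text
t: 12.7
tool_pos: [0.5568, -0.4303, 0.2347]
ee_rot: [[0.978, 0.206, 0.001], [0.206, -0.978, -0.002], [0.0, 0.002, -1.0]]
force: [0.0, -4.7, 0.0]
finger_gap: 0.154
finger_force: 25.0
```

step_arm:
  commands: [0,0.43,0.2,0,0,0,-1,0,0.41,0.23,0,0,0,-1,0,0.4,0.26,0,0,0,-1,0,0,0,0,0,0,-1,0,0,0,0,0,0,-1]

```text
t: 13.2
tool_pos: [0.564, -0.4637, 0.2141]
ee_rot: [[0.978, 0.209, -0.002], [0.209, -0.978, 0.002], [-0.001, -0.003, -1.0]]
force: [-4.3, 5.3, 1.3]
finger_gap: 0.15
finger_force: 25.0
```

```bash
python3 -c "
from h import *
s,R=st()
g=np.array(s['tool_pos'])-R[:,2]*.013
d=g-np.array([.5395,-.3463,.062]); y=-.2055*d[0]+.9787*d[1]
print('r',np.hypot(y,d[2]),'hood',np.arctan2(d[2],y)-.536)
c=imaging.camera('side'); cv2.imwrite('pics/g3.png',cv2.resize(c['image'][80:300,170:400],None,fx=2.5,fy=2.5))"
```

```text
t 13.2 p [ 0.564  -0.4637  0.2141] q [-0.735  0.469  0.799  0.     1.876  0.626] F [-4.3  5.3  1.3] gap 0.15 24.999238550662994
[[0.978, 0.209, -0.002], [0.209, -0.978, 0.002], [-0.001, -0.003, -1.0]]
r 0.20407983178199976 hood 1.6630519021109498
```

View pics/g3.png

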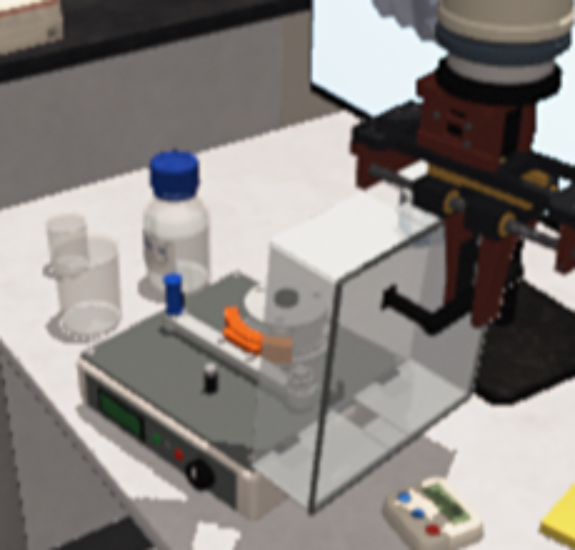

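The cover is open at about 1.66 rad, and the blue post is visible at (174,295) in the crop, with bottle, beaker and timer undisturbed. I'll release with a small opening and retreat upward.

step_arm:
  commands: [0,0,0,0,0,0,-0.4,0,0,0,0,0,0,-0.4,0,0,0,0,0,0,-0.4,0,0,0,0,0,0,-0.4,0,0,-0.3,0,0,0,-0.4,0,0,-0.5,0,0,0,-0.4,0,0,-0.8,0,0,0,-0.4,0,0,-0.8,0,0,0,-0.4,0,0,-0.8,0,0,0,-0.4,0,0,-0.8,0,0,0,-0.4,0,0,-0.8,0,0,0,-0.4,0,0,0,0,0,0,-0.4]

```text
t: 14.45
tool_pos: [0.5643, -0.464, 0.3646]
ee_rot: [[0.978, 0.208, 0.006], [0.208, -0.978, -0.006], [0.005, 0.007, -1.0]]
force: [-0.8, -0.6, 0.2]
finger_gap: 0.301
finger_force: 0.0
```

```bash
python3 - <<'E'
from h import *
st()
for k in range(2):
  for n,c in marks(["post_centre","shoe_pivot","hold_post","hood_bar"]):
    hsv=cv2.cvtColor(c["image"],cv2.COLOR_BGR2HSV); m=(hsv[...,0]>100)&(hsv[...,0]<130)&(hsv[...,1]>120)&(c["range_z"]>0)
    K=np.array(c["mtx"]); v,u=np.nonzero(m); d=c["range_z"][v,u]
    W=(np.c_[(u-K[0,2])/K[0,0]*d,(v-K[1,2])/K[1,1]*d,d]-np.array(c["t"]))@np.array(c["R"])
    ok=(np.abs(W[:,0]-.493)<.04)&(np.abs(W[:,1]+.172)<.04)
    if k==0: print(n,ok.sum(),W[ok].mean(0).round(4),W[ok].min(0).round(4),W[ok].max(0).round(4))
E
```

```text
t 14.45 p [ 0.5643 -0.464   0.3646] q [-0.735  0.638  0.29   0.     2.206  0.626] F [-0.8 -0.6  0.2] gap 0.301 0.0
[[0.978, 0.208, 0.006], [0.208, -0.978, -0.006], [0.005, 0.007, -1.0]]
side post_centre 0.5 [ 0.4915 -0.1724  0.1018] [239. 197.]
side hold_post 0.54 [ 0.4979 -0.1744  0.08  ] [242. 204.]
side hood_bar 0.57 [ 0.5654 -0.4597  0.2237] [357. 200.]
side 93 [ 0.4897 -0.1764  0.1023] [ 0.4833 -0.1819  0.082 ] [ 0.4992 -0.1627  0.1184]
top post_centre 0.6 [ 0.4945 -0.1689  0.1023] [249. 207.]
top shoe_pivot 0.38 [ 0.4905 -0.1702  0.0783] [250. 210.]
top hold_post 0.42 [ 0.493  -0.1719  0.0788] [250. 209.]
top 33 [ 0.4905 -0.1717  0.1173] [ 0.4827 -0.1775  0.1142] [ 0.4982 -0.1644  0.1208]
side post_centre 0.43 [ 0.4917 -0.1761  0.0986] [240. 198.]
side shoe_pivot 0.66 [ 0.4987 -0.1692  0.082 ] [241. 202.]
side hold_post 0.69 [ 0.4955 -0.1703  0.0814] [240. 203.]
side hood_bar 0.58 [ 0.5707 -0.4646  0.226 ] [362. 199.]
top post_centre 0.62 [ 0.4889 -0.1686  0.1016] [249. 209.]
top shoe_pivot 0.74 [ 0.5246 -0.3239  0.1012] [308. 194.]
top hold_post 0.57 [ 0.4908 -0.172   0.0818] [250. 209.]
```

step_arm:
  commands: [-0.02,-0.5,0,0,0,0,0,-0.02,-0.8,0,0,0,0,0,-0.03,-0.8,0,0,0,0,0,-0.03,-0.8,0,0,0,0,0,-0.03,-0.8,0,0,0,0,0,-0.03,-0.8,0,0,0,0,0,-0.03,-0.8,0,0,0,0,0,-0.03,-0.8,0,0,0,0,0,-0.03,-0.8,0,0,0,0,0,-0.03,-0.8,0,0,0,0,0,-0.03,-0.8,0,0,0,0,0,-0.03,-0.8,0,0,0,0,0,-0.02,-0.72,0,0,0,0,0,0,0,0,0,0,-1,0,0,0,0,0,0,-1,0,0,0,0,0,0,-1,0,0,0,0,0,0,-1,0,0,0,0,0,0,-1,0,0,0,0,0,0,-1,0]

```text
t: 17.35
tool_pos: [0.4909, -0.1721, 0.3596]
ee_rot: [[0.74, 0.672, 0.0], [0.672, -0.74, -0.0], [0.0, 0.0, -1.0]]
force: [0.3, -0.7, -1.1]
finger_gap: 0.498
finger_force: 0.0
```

step_arm:
  commands: [0,0,0.28,0,0,-1,0,0,0,0.28,0,0,-1,0,0,0,0.28,0,0,-1,0,0,0,0.28,0,0,-1,0,0,0,0.28,0,0,-1,0,0,0,0.28,0,0,-1,0,0,0,0.28,0,0,-1,0,0,0,0.28,0,0,-1,0,0,0,0.28,0,0,-1,0,0,0,0.28,0,0,-1,0,0,0,0.28,0,0,-1,0,0,0,0.28,0,0,-1,0,0,0,0.28,0,0,-1,0,0,0,0.28,0,0,-1,0,0,0,0.28,0,0,-1,0,0,0,0,0,0,0,0]

```text
t: 18.95
tool_pos: [0.4905, -0.1719, 0.2322]
ee_rot: [[-0.455, 0.89, -0.002], [0.89, 0.455, 0.001], [0.002, -0.001, -1.0]]
force: [0.5, -0.5, -1.0]
finger_gap: 0.5
finger_force: 0.0
```

```bash
python3 -c "
from h import *
to([.4915,-.172,.086])"
```

```text
t 18.95 p [ 0.4905 -0.1719  0.2322] q [-0.403 -0.121  1.423 -0.     1.841 -0.875] F [ 0.5 -0.5 -1. ] gap 0.5 0.0
[[-0.455, 0.89, -0.002], [0.89, 0.455, 0.001], [0.002, -0.001, -1.0]]
delta units [-0.024  0.033  4.874]
```

step_arm:
  commands: [0,0.03,0.8,0,0,0,0,0,0,0.8,0,0,0,0,0,0,0.8,0,0,0,0,0,0,0.8,0,0,0,0,0,0,0.8,0,0,0,0,0,0,0.5,0,0,0,0,0,0,0.37,0,0,0,0,0,0,0,0,0,0,0]

```text
t: 19.75
tool_pos: [0.4913, -0.1715, 0.0862]
ee_rot: [[-0.454, 0.891, -0.002], [0.891, 0.454, 0.001], [0.002, -0.001, -1.0]]
force: [0.2, -0.1, 0.2]
finger_gap: 0.502
finger_force: 0.0
```

```bash
python3 -c "
from h import *
st()
c=imaging.camera('side'); d=imaging.camera('top')
a=cv2.resize(c['image'][130:260,190:320],(390,390)); b=cv2.resize(d['image'][150:250,210:310],(390,390))
cv2.imwrite('pics/g4.png',np.hstack([a,b]))"
```

```text
t 19.75 p [ 0.4913 -0.1715  0.0862] q [-0.401 -0.106  1.668 -0.     1.581 -0.872] F [ 0.2 -0.1  0.2] gap 0.502 0.0
[[-0.454, 0.891, -0.002], [0.891, 0.454, 0.001], [0.002, -0.001, -1.0]]
```

View pics/g4.png

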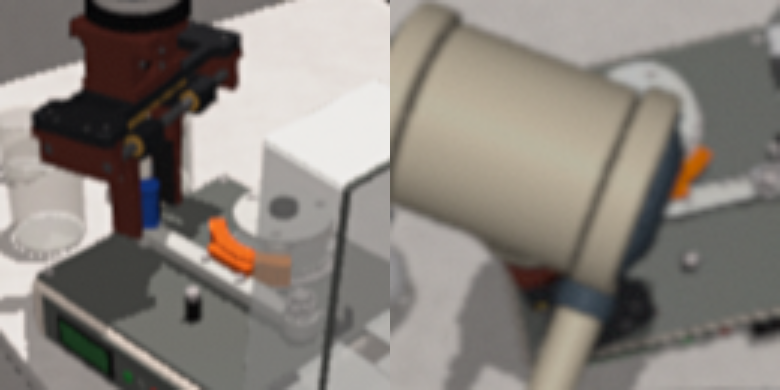

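The blue post (150,200) sits between the two fingers. I'll grip it.

step_arm:
  commands: [0,0,0,0,0,0,-1,0,0,0,0,0,0,-1,0,0,0,0,0,0,-1,0,0,0,0,0,0,-1,0,0,0,0,0,0,-1,0,0,0,0,0,0,-1,0,0,0,0,0,0,-1,0,0,0,0,0,0,-1]
  grip_force: 35

```text
t: 20.65
tool_pos: [0.4918, -0.1719, 0.0877]
ee_rot: [[-0.454, 0.891, 0.0], [0.891, 0.454, -0.001], [-0.001, -0.0, -1.0]]
force: [-2.2, -1.1, 3.4]
finger_gap: 0.175
finger_force: 35.0
```

```bash
python3 -c "
from h import *
s,R=st()
V=np.array([.5245,-.3235]); p=np.array(s['tool_pos'])[:2]; d=p-V; print('r',np.hypot(*d),'yaw',np.arctan2(-d[0],d[1]))
pr=p
for a in np.linspace(0,.38,11)[1:]:
    q=V+np.array([[np.cos(a),-np.sin(a)],[np.sin(a),np.cos(a)]])@d
    print((R.T@np.r_[q-pr,0]/.03).round(3)[:2],q.round(4)); pr=q
"
```

```text
t 20.65 p [ 0.4918 -0.1719  0.0877] q [-0.401 -0.107  1.667 -0.     1.582 -0.873] F [-2.2 -1.1  3.4] gap 0.175 35.00079661491327
[[-0.454, 0.891, 0.0], [0.891, 0.454, -0.001], [-0.001, -0.0, -1.0]]
r 0.15504222082711266 yaw 0.21245959813863977
[ 0.047 -0.191] [ 0.4861 -0.1733]
[ 0.039 -0.192] [ 0.4804 -0.1749]
[ 0.032 -0.194] [ 0.4748 -0.1766]
[ 0.025 -0.195] [ 0.4692 -0.1786]
[ 0.017 -0.196] [ 0.4638 -0.1808]
[ 0.01  -0.196] [ 0.4584 -0.1833]
[ 0.002 -0.196] [ 0.4531 -0.1859]
[-0.005 -0.196] [ 0.4479 -0.1887]
[-0.013 -0.196] [ 0.4429 -0.1917]
[-0.02  -0.195] [ 0.4379 -0.1949]
```

step_arm:
  commands: [0.05,-0.19,0,0,0,0,-1,0.04,-0.19,0,0,0,0,-1,0.03,-0.19,0,0,0,0,-1,0.025,-0.195,0,0,0,0,-1,0.02,-0.195,0,0,0,0,-1,0.01,-0.195,0,0,0,0,-1,0,-0.195,0,0,0,0,-1,-0.005,-0.195,0,0,0,0,-1,0,0,0,0,0,0,-1]

```text
t: 21.55
tool_pos: [0.4491, -0.1878, 0.0878]
ee_rot: [[-0.455, 0.891, 0.004], [0.891, 0.455, 0.001], [-0.001, 0.004, -1.0]]
force: [6.0, 1.8, 2.0]
finger_gap: 0.177
finger_force: 35.0
```

step_arm:
  commands: [-0.01,-0.195,0,0,0,0,-1,-0.02,-0.2,0,0,0,0,-1,0,0,0,0,0,0,-1,0,0,0,0,0,0,-1]

```text
t: 21.95
tool_pos: [0.4394, -0.1935, 0.0878]
ee_rot: [[-0.455, 0.89, 0.004], [0.89, 0.455, 0.002], [-0.001, 0.005, -1.0]]
force: [7.7, 3.0, 2.0]
finger_gap: 0.169
finger_force: 35.0
```

```bash
cat > chk.py <<'E'
from h import *
s,R=st()
V=np.array([.5245,-.3235]); p=np.array(s['tool_pos'])[:2]; d=p-V; print('r',np.hypot(*d),'arm',np.arctan2(-d[0],d[1])-.2125)
for n,c in marks(["hood_bar","bottle_mid","beaker_mid","timer_mid","post_centre"]):
    if n=='side': cv2.imwrite('pics/g5.png',cv2.resize(c['image'][110:310,180:380],(600,600)))
E
python3 chk.py
```

```text
t 21.95 p [ 0.4394 -0.1935  0.0878] q [-0.488 -0.225  1.771  0.003  1.592 -0.961] F [7.7 3.  2. ] gap 0.169 35.00034138218325
[[-0.455, 0.89, 0.004], [0.89, 0.455, 0.002], [-0.001, 0.005, -1.0]]
r 0.15537667254988685 arm 0.367345339880351
side hood_bar 0.72 [ 0.5653 -0.4653  0.2246] [360. 201.]
side bottle_mid 0.66 [ 0.5845 -0.023   0.0765] [242. 168.]
side beaker_mid 0.62 [ 0.4726 -0.0354  0.0435] [206. 194.]
side beaker_mid 0.59 [0.4997 0.0705 0.0282] [198. 178.]
side timer_mid 0.72 [ 0.569 -0.443  0.013] [343. 285.]
side post_centre 0.37 [ 0.4393 -0.1944  0.1009] [223. 209.]
top hood_bar 0.86 [ 0.5659 -0.4641  0.225 ] [375. 167.]
top bottle_mid 0.81 [ 0.5749 -0.0243  0.0735] [196. 180.]
top bottle_mid 0.51 [ 0.5653 -0.4632  0.2231] [374. 167.]
top beaker_mid 0.57 [0.4947 0.0721 0.0297] [165. 212.]
```

View pics/g5.png

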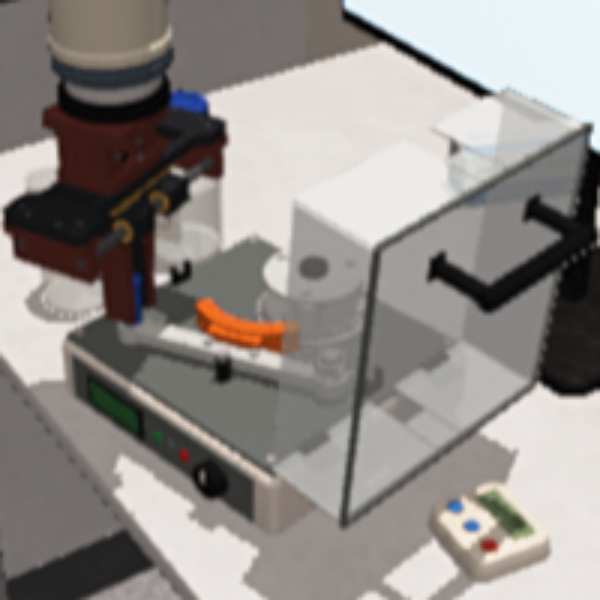

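The arm lies at the rubber stop, (222,365), at about 0.367 rad, with the cover open and the bystanders in place. A small extra pull should confirm it is on the stop.

step_arm:
  commands: [-0.01,-0.1,0,0,0,0,-1,0,0,0,0,0,0,-1,0,0,0,0,0,0,-1,0,0,0,0,0,0,-1]

```text
t: 22.95
tool_pos: [0.4382, -0.1943, 0.0879]
ee_rot: [[-0.456, 0.89, 0.007], [0.89, 0.456, 0.003], [-0.001, 0.008, -1.0]]
force: [12.7, 5.4, -0.1]
finger_gap: 0.174
finger_force: 35.0
```

The force rose to 13.8 N for about 1.5 mm of movement, so the arm is on its stop.

```bash
python3 -c "
from station import finish_job
print(finish_job())"
```

```text
the job is handed in; nothing more can be done
None
```

I handed the job in at about 23 s, though the hand-in gave no verdict: the cover stands fully open (about 1.66 rad), the gripper holds the pressure arm by its blue post against the stop (about 0.37 rad), and the bottle, beaker and timer have not moved.

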